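# Load the steaming rack and snap the cooker lid shut

## Robot

A 6-joint arm with a two-finger parallel gripper is mounted at the origin on the work surface. World frame = base frame: x ahead of the robot, y to its left, z up, the work surface at z = 0. Lengths are in mm, angles in degrees, forces in N, time in s.
With the tool pointing down it reaches from about 350 to 975 mm from the base axis. Payload 7.1 kg.
Tool frame: the origin (TCP) lies at the very end of the fingers, on their centre line; the grasp point (between the pads) lies behind it (grasp_offset is the z of the grasp point in the tool frame, in mm); z points along the fingers, y is the line along which they close (so a half turn about z gives the same grasp; the last joint's range is limited). The gripper opens to 88 mm and grips with 3 to 60 N. Pads are 20 mm wide; open, the fingers measure 115 mm over their backs; the gripper's body (75 mm by 178 mm) begins 61 mm behind the grasp point.
Start: joints at [-67.552, 24.242, 93.386, -0, 62.372, -1.089], TCP at [249.605, -572.977, 197.975] pointing down, gripper open.
Joint ranges: [-172.04, 172.04], [-51.8, 120.97], [4.93, 147.93], [-75.15, 255.16], [6.16, 154.13], [-145.62, 145.62]. Speed limits (degrees/s): [136.94, 136.94, 172.46, 180, 180, 180].

## Interface

Orientations are given as a 3x3 rotation matrix whose columns are the frame's x, y, z axes.
In Python, from workcell import * gives the robot as it stands. The module is installed in compiled form; this text tells all that it offers.
- The arm moves only by the tool send_rows, never from a script. Its argument "motion" is a list that holds one entry, the list of rows, each a list of 7 numbers: the shift along the tool's x, y, z in m, then the turn, a rotation vector about the tool's x, y, z in rad, then the closure, from -1 (fully open) to 1 (shut). A call has exactly 8 rows; each row is the pose to reach, as a shift and turn from the pose commanded when the call began, along the tool's axes at that moment; what a row does not reach only later rows make up. A row lasts 1/12 s, in which the tool goes at most 41.7 mm and 7.16 degrees, less where a joint would pass 70% of its speed; a pose out of reach is approached as far as the arm can. A call with a gripper value outside its range is refused whole. The fingers move at their own pace and stop on an object; "squeeze" is the grip in N (left out, the last holds). Time passes only in rows, so rows that repeat a pose let the fingers close, or fill a call up. It gives the time, the measured TCP pose, the force, the opening and the grip force at its end, in the units of the state.
- get_state(): the state, without advancing time (a new reading comes with each control period).
- read_camera(name): name is "scene" or "top" or "wrist"; returns (picture, depth): 400x640x3 uint8, blue, green, red; 400x640 float32, mm along the optical axis (not along the pixel's ray), 0 where there is no reading.
- camera_params(name): a dict with "fx", "fy", "cx", "cy" (pixels), "extrinsics" (4x4, takes a point from camera to world coordinates). Camera axes: x right, y up, looking along -z (the intrinsics and any distortion apply to the point x, -y, -z); pixel columns grow to the right and rows downward; lengths in mm; the calibration is good to about 2 mm. A picture is of the moment at which its call begins: read the wrist's pose just before it. camera_params takes no time and is no camera call; for the wrist camera it gives the pose at the moment of the call.
- hand_in(): hands the job in; it is judged then, once.
The state is a dict: "clock": time; "joint_pos": joint angles; "qd": joint speeds; "joint_efforts": joint torques, N m; "tool_pos": TCP position; "tool_rot": TCP orientation; "ft_force": force on the tool from outside, world axes, zero at the start; "moment": the same for the moment, N m; "grip_width": finger opening in mm; "grip_force": force on a finger pad.
Only numpy, scipy, OpenCV 4.12 (cv2) and the standard library are available. Lean on these libraries where they do the work, as an engineer would, in place of code of your own. Each camera call takes 0.05 s, during which the arm holds its last target. There are 200 camera calls.

## Task

Put the steaming rack into the rice cooker: press the orange thumb button so that the sprung lid pops right up, lower the rack into the pot until it lies flat on its ledge and let go, then swing the lid down and push it until the latch snaps and holds it shut. Be gentle with the cooker: feel for the button and the latch rather than forcing them, do not drop or ram the rack and do not slam the lid. Leave everything else on the counter where it is.

Things in the scene. Friction and masses are not known exactly. Their poses are not given: they have to be found in the camera images.
- cooker: round rice cooker, fixed: white shell 186 mm across, rim 130 mm high, red lid. Origin on the counter under the pot's axis; its -x points to its front (grey latch housing reaching 154 mm from the axis, 90 wide, 104 high), +x to the hinge. Its front faces the robot's right. Pot bore 136 mm wide, open upward when the lid is up. It is damaged if any part of it is pushed with more than 25 N.
- pot_seat (a point): point on the pot's axis at the level of the ledge that carries the rack, 88 mm above the counter and 42 mm below the rim; same axes as the cooker. The rack is home when its origin is here.
- button_top (a point): centre of the top of the orange button (26 mm front to back, 44 wide), 130 mm in front of the pot's axis, 118 mm high. Press straight down: it hardly moves until the catch breaks free at 7 to 15 N, then gives suddenly and the lid pops; hard stop 7 to 8 mm down. Behind it, front face 28 mm from the button's centre, stands the steel catch hook (30 mm wide, top 152 mm above the counter).
- lid_hinge (a point): middle of the lid's hinge axis, 93 mm behind the pot's axis, 136 mm above the counter; the axis is the cooker's y.
- lid_push (a point): point on the lid's outer face, on its centre line 150 mm from the hinge axis, where to push; moves with the lid. Its z points out of that face, its -x from hinge to free end. The face lies 14 mm outside the plane through the hinge axis, the inner face up to 8 mm inside it. The lid is a disc 176 mm across, its free end 181 mm from the hinge axis (steel tongue to 187 mm).
- lid (a joint): lid angle, rad: 0 latched shut (level), 1.5 open (upright). A spring opens it: 2 to 4 N at the free end hold it at any angle. It meets the catch at 0.06 (7 to 12 N to pass), then a stiff rubber buffer. To latch it must be pushed a little below level, up to 2 mm at its free end, 5 to 16 N at the push point. Hard stop 2.4 mm below level. Let go, it rests near 0 if latched, else flies open.
- latch (a joint): tilt of button and catch, rad: 0 at rest, 0.18 with the button fully down; springs back. As the lid comes down, the catch tilts out of its way and snaps back over the lid's tongue.
- rack: steaming rack: perforated steel disc, 129 mm across, 6 mm thick, with an upright black grip bar in the middle: 34 mm long (rack's x), 14 mm thick (rack's y), its top 40 mm above the rack's underside. Origin at the centre of the underside. About 0.2 kg. Seated, its bar stays below the cooker's rim. It may swap places with the steel bowl.
- bowl: steel bowl, diameter 120 mm, 55 mm high, empty; origin at centre of underside. Leave alone.
- sauce_bottle: red sauce bottle with green cap, diameter 60 mm, 190 mm high; origin at its foot. Leave alone.
- soy_bottle: black soy bottle with red cap, diameter 66 mm, 200 mm high; origin at its foot. Leave alone.
- cup: clear measuring cup with handle, diameter 80 mm, 85 mm high; origin at its foot. Leave alone.
- jar: amber glass jar with steel cap, diameter 56 mm, 75 mm high; origin at its foot. Leave alone.
- paddle: wooden rice paddle lying flat, 260 mm long. Leave alone.
- dish: blue sauce dish, diameter 100 mm, 18 mm high; origin at its foot. Leave alone.

How it is judged:
By the outcome, as a careful person would: the job done as asked, in the order asked, and still so for the second after the job is handed in, with the robot touching nothing.
It also fails if it takes over 72 s, if anything falls off the work surface, if the arm or the gripper's body presses on something with over 40 N, if the wrist force passes 120 N, or if a joint passes its speed limit or range.

## Working session

There is one attempt and no reset: what is moved stays moved. The work goes in short steps, Python scripts to look and compute and a tool call to move; the robot and the scene stay as the last step left them, time stands still between calls to the robot, and variables do not carry over. Pictures are saved under pics/ and viewed, at most 10 in all, crops included, and the job is handed in when it is done.

Besides the shell and the picture viewer there is one more tool, called after "Call:" as name([rows], argument=value, ...), one row to a line, values as JSON. send_rows: Moves the arm, as the interface text tells. Its arguments: {"type":"object","properties":{"motion":{"type":"array","items":{"type":"array","items":{"type":"array","items":{"type":"number"}}}},"squeeze":{"type":"number"}},"required":["motion"]}

```bash
mkdir -p pics
cat > h.py <<'E'
from workcell import *
import numpy as np, cv2
def pts(name):
    P=camera_params(name); im,d=read_camera(name)
    v,u=np.mgrid[:400,:640]
    X=np.stack([(u-P['cx'])/P['fx']*d,-(v-P['cy'])/P['fy']*d,-d,np.ones_like(d)],-1)
    W=X@np.array(P['extrinsics']).T
    W=W[...,:3]; W[d<=0]=np.nan
    return im,W
E
python3 - <<'E'
from h import *
s=get_state(); print({k:np.round(v,2).tolist() for k,v in s.items()})
for n in("top","scene"):
    im,W=pts(n); cv2.imwrite(f"pics/{n}0.png",im); np.save(n+"0.npy",W)
    print(n,{k:np.round(v,2).tolist() for k,v in camera_params(n).items()})
E
```

```text
{'clock': 0.0, 'joint_pos': [-67.55, 24.28, 93.43, 0.0, 62.37, -1.09], 'qd': [0.04, 0.01, -0.05, 0.02, -0.01, -0.01], 'joint_efforts': [-0.0, -54.46, -27.37, 0.06, 0.02, -0.0], 'tool_pos': [249.39, -572.41, 197.19], 'tool_rot': [[0.92, 0.4, -0.0], [0.4, -0.92, 0.0], [0.0, -0.0, -1.0]], 'ft_force': [0.0, 0.68, 0.41], 'moment': [0.01, 0.01, 0.04], 'grip_force': 0.0, 'grip_width': 87.84}
top {'fx': 404.17, 'fy': 404.17, 'cx': 323.68, 'cy': 197.89, 'extrinsics': [[-0.01, 0.98, -0.18, 376.26], [-1.0, -0.01, -0.01, -11.36], [-0.02, 0.18, 0.98, 1094.62], [0.0, 0.0, 0.0, 1.0]]}
scene {'fx': 507.31, 'fy': 507.31, 'cx': 322.13, 'cy': 203.93, 'extrinsics': [[0.74, -0.4, 0.54, 1193.7], [0.67, 0.45, -0.59, -703.49], [-0.0, 0.8, 0.6, 865.07], [0.0, 0.0, 0.0, 1.0]]}
```

View pics/top0.png

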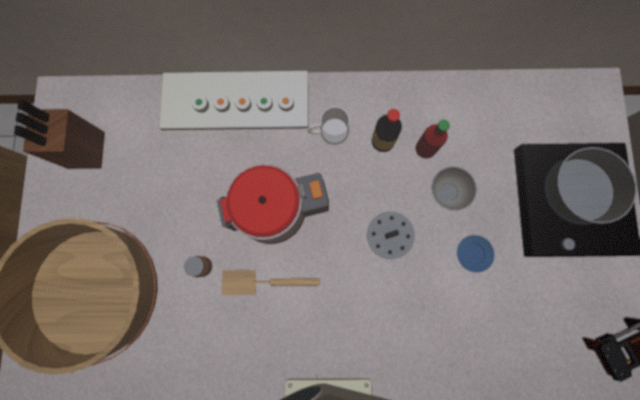

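View pics/scene0.png

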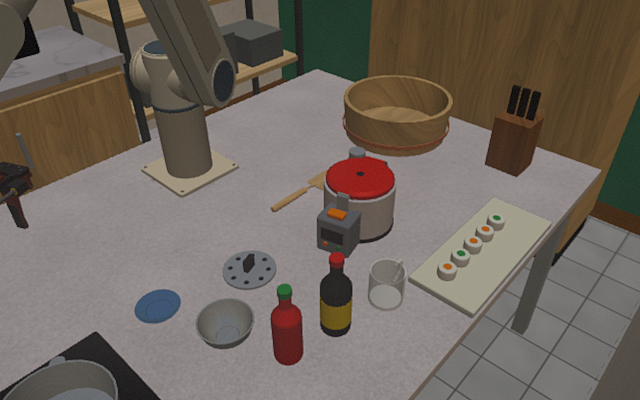

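The top view shows the red lid at about (263,200), the orange button at (316,189), and the rack at (391,235) with its bar nearly along the columns. The scene view agrees, with the button at (338,214) and the rack at (249,268).

```bash
cat > m.py <<'E'
from h import *
for n in("top","scene"):
    im=cv2.imread(f"pics/{n}0.png"); W=np.load(n+"0.npy"); hsv=cv2.cvtColor(im,cv2.COLOR_BGR2HSV)
    H,S,V=[hsv[...,i].astype(int) for i in range(3)]
    x,y,z=W[...,0],W[...,1],W[...,2]
    red=((H<5)|(H>174))&(S>150)&(z>125)&(z<165)&(abs(x-400)<250)&(y<300)&(y>-60)
    org=(H>=6)&(H<20)&(S>150)&(z>95)&(z<135)&(y>-100)&(y<120)
    def big(m):
        k,l,st,c=cv2.connectedComponentsWithStats(m.astype(np.uint8)); return l==1+st[1:,4].argmax()
    for nm,m in(("lid",red),("btn",org)):
        m=big(m);q=W[m]; print(n,nm,m.sum(),np.round(np.median(q,0),1),q.mean(0).round(1))
        c,r=cv2.minEnclosingCircle(q[:,:2].astype(np.float32)); print('  circ',np.round(c,1),round(r,1), cv2.minAreaRect(q[:,:2].astype(np.float32)))
    box=(x>200)&(x<500)&(y>-320)&(y<-80)
    m=big(box&(z>3.5)&(z<60)&(((x-(330))**2+(y+190)**2)<90**2)); q=W[m]; 
    print(n,'rack',m.sum(),cv2.minEnclosingCircle(q[:,:2].astype(np.float32)),np.median(q,0).round(1))
    b=m&(z>30); q=W[b]; print('  bar',b.sum(),cv2.minAreaRect(q[:,:2].astype(np.float32)),q.mean(0).round(1))
E
python3 m.py
```

```text
top lid 3908 [537.9 150.5 150.4] [539.8 151.1 150.2]
  circ [542.7 156.9] 92.4 ((540.533447265625, 149.9259796142578), (167.99412536621094, 170.6353759765625), 55.43769454956055)
top btn 117 [573.3  24.3 119. ] [573.   23.5 118.9]
  circ [572.8  23.9] 19.2 ((572.8876953125, 23.258743286132812), (36.607601165771484, 19.748271942138672), 13.685731887817383)
top rack 76 ((414.07977294921875, -179.53884887695312), 27.71068572998047) [ 412.8 -180.6    6.9]
  bar 0 ((0.0, 0.0), (0.0, 0.0), 0.0) [nan nan nan]
scene lid 2200 [557.8 136.  151.6] [557.1 139.3 150.6]
  circ [545.9 154.7] 95.1 ((550.4319458007812, 148.59735107421875), (174.9016571044922, 168.339111328125), 65.22232818603516)
scene btn 160 [581.8  19.5 118.7] [581.1  20.3 117.6]
  circ [579.4  21.5] 21.7 ((579.2100219726562, 21.96680450439453), (42.59864044189453, 26.32716178894043), 21.84561538696289)
scene rack 43 ((411.77655029296875, -178.59164428710938), 22.06210708618164) [ 414.3 -181.5    8. ]
  bar 0 ((0.0, 0.0), (0.0, 0.0), 0.0) [nan nan nan]m.py:16: RuntimeWarning: Mean of empty slice.
  b=m&(z>30); q=W[b]; print('  bar',b.sum(),cv2.minAreaRect(q[:,:2].astype(np.float32)),q.mean(0).round(1))
  ret = um.true_divide(
```

```bash
sed -i 's/(x-(330))\*\*2+(y+190)\*\*2/(x-475)**2+(y+162)**2/; s/box=.*/box=(x>380)\&(x<560)\&(y>-260)\&(y<-70)/' m.py; python3 m.py | grep -A1 rack
python3 - <<'E'
from h import *
for n in("top","scene"):
    W=np.load(n+"0.npy"); 
    print(n, W[235,391] if n=="top" else W[262,249])
P=camera_params("wrist"); s=get_state(); R=np.array(s['tool_rot']);E=np.array(P['extrinsics'])
print('wrist cam in tool', R.T@(E[:3,3]-s['tool_pos']), R.T@E[:3,:3], P['fx'])
E
```

```text
top rack 1763 ((471.03265380859375, -174.01022338867188), 69.66024780273438) [ 468.8 -173.1    7.2]
  bar 74 ((470.7662353515625, -173.01611328125), (13.914690971374512, 34.12404251098633), 17.95591926574707) [ 470.5 -172.4   40.1]
--
scene rack 1690 ((470.91748046875, -166.8172607421875), 75.5354232788086) [ 479.9 -177.7    8.1]
  bar 97 ((475.3334655761719, -173.23219299316406), (15.737878799438477, 34.36406707763672), 18.03542137145996) [ 477.1 -174.4   38.9]
top [ 465.71635353 -169.87519969   41.21830366]
scene [ 482.3726356  -177.06303764   36.50540443]
wrist cam in tool [  68.20373008    0.97088951 -186.16786856] [[ 2.46498119e-03  9.68638497e-01  2.48462041e-01]
 [ 9.99996959e-01 -2.36817335e-03 -6.88514919e-04]
 [-7.85208731e-05  2.48462983e-01 -9.68641389e-01]] 288.04079421582554
```

```bash
cat >> h.py <<'E'
from scipy.spatial.transform import Rotation as Ro
def Rt(yaw,tilt=0):
    """tool x at world angle yaw, z down; tilt about tool y (+: tool top leans to tool -x)"""
    a=np.radians(yaw); R=np.array([[np.cos(a),np.sin(a),0],[np.sin(a),-np.cos(a),0],[0,0,-1.]])
    return R@Ro.from_euler('y',tilt,degrees=True).as_matrix()
def go(p,yaw,tilt=0,off=None):
    s=get_state(); R=np.array(s['tool_rot']); 
    d=R.T@(np.array(p)-s['tool_pos'])/1000; w=Ro.from_matrix(R.T@Rt(yaw,tilt)).as_rotvec()
    print('at',np.round(s['tool_pos'],1),'F',np.round(s['ft_force'],1),'t',s['clock']); print('shift',d.round(4).tolist(),'turn',w.round(4).tolist())
E
python3 -c "
from h import *
print((Rt(0,10)@[0,0,-1]).round(2))
go((471,-173,250),106)"
```

```text
[-0.17  0.    0.98]
at [ 249.4 -572.5  197.3] F [-0.3 -0.1 -0.3] t 0.1
shift [0.3627, -0.2778, -0.0523] turn [-0.0011, -0.001, -1.4393]
```

Call:
send_rows([
  [[0.01,-0.008,-0.03,0,0,-0.06,-1],[0.03,-0.023,-0.052,0,0,-0.16,-1],[0.06,-0.046,-0.052,0,0,-0.28,-1],[0.09,-0.069,-0.052,0,0,-0.4,-1],[0.12,-0.092,-0.052,0,0,-0.52,-1],[0.15,-0.115,-0.052,0,0,-0.64,-1],[0.18,-0.138,-0.052,0,0,-0.76,-1],[0.21,-0.161,-0.052,0,0,-0.88,-1]],
])

```text
clock: 0.77
tool_pos: [378.1, -339.7, 249.8]
tool_rot: [[0.271, 0.963, -0.0], [0.963, -0.271, 0.0], [0.0, -0.0, -1.0]]
ft_force: [0.2, 0.1, 0.4]
grip_width: 87.9
grip_force: 0.0
```

```bash
python3 -c "
from h import *
go((471,-173,250),106)"
```

```text
at [ 378.1 -339.7  249.8] F [0.2 0.1 0.4] t 0.7667
shift [0.1856, 0.0442, -0.0002] turn [-0.0002, -0.0003, -0.5537]
```

Call:
send_rows([
  [[0.03,0.007,0,0,0,-0.1,-1],[0.06,0.014,0,0,0,-0.2,-1],[0.09,0.021,0,0,0,-0.3,-1],[0.12,0.028,0,0,0,-0.4,-1],[0.15,0.036,0,0,0,-0.48,-1],[0.175,0.042,0,0,0,-0.53,-1],[0.1855,0.044,0,0,0,-0.553,-1],[0.1855,0.044,0,0,0,-0.553,-1]],
])

```text
clock: 1.43
tool_pos: [471.9, -173.8, 249.7]
tool_rot: [[-0.273, 0.962, -0.0], [0.962, 0.273, 0.0], [0.0, -0.0, -1.0]]
ft_force: [0.4, 0.1, 0.1]
grip_width: 87.9
grip_force: 0.0
```

```bash
cat > rk.py <<'E'
from h import *
import sys
im,W=pts("wrist"); cv2.imwrite(f"pics/{sys.argv[1]}.png",im)
x,y,z=W[...,0],W[...,1],W[...,2]
near=np.hypot(x-471,y+173)<85
m=near&(z>4)&(z<10); b=near&(z>34)&(z<48)
print('z disc',np.nanmedian(z[m]),'bar z',np.nanmedian(z[b]))
for k,h in((m,6),(b,40)):
    q=W[k][:,:2].astype(np.float32); print(k.sum(),cv2.minEnclosingCircle(q),cv2.minAreaRect(q))
E
python3 rk.py w1; python3 -c "
from h import *
go((577,20,250),104)"
```

```text
z disc 5.558183701343921 bar z 39.09123472223331
5259 ((472.9892883300781, -172.70974731445312), 64.4285659790039) ((473.2715759277344, -172.67620849609375), (126.97681427001953, 127.27432250976562), 15.941720008850098)
233 ((473.00140380859375, -172.14852905273438), 16.858779907226562) ((472.59747314453125, -172.1741485595703), (13.869772911071777, 32.72220993041992), 19.786529541015625)
at [ 471.3 -174.9  249.7] F [-0.1 -0.1  0.4] t 1.4833
shift [0.159, 0.1545, -0.0004] turn [-0.0007, -0.0, 0.0299]
```

View pics/w1.png

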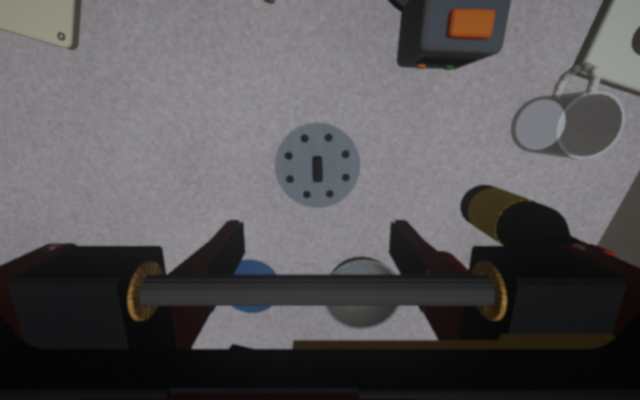

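The wrist view shows the rack at (317,165) with its bar upright, and the orange button at (472,24), so the estimates agree. Next I move above the button and close the fingers.

Call:
send_rows([
  [[0.01,0.01,0,0,0,0,1],[0.035,0.035,0,0,0,0.01,1],[0.06,0.06,0,0,0,0.02,1],[0.085,0.085,0,0,0,0.03,1],[0.11,0.108,0,0,0,0.03,1],[0.135,0.13,0,0,0,0.03,1],[0.152,0.148,0,0,0,0.03,1],[0.159,0.1545,0,0,0,0.03,1]],
])

```text
clock: 2.15
tool_pos: [578.5, 20.2, 249.8]
tool_rot: [[-0.24, 0.971, 0.0], [0.971, 0.24, 0.0], [0.0, 0.0, -1.0]]
ft_force: [0.0, 0.3, -0.2]
grip_width: 37.9
grip_force: 0.0
```

Run:
```python
from h import *
im,W=pts("wrist"); cv2.imwrite("pics/w2.png",im)
hsv=cv2.cvtColor(im,cv2.COLOR_BGR2HSV); H,S=hsv[...,0],hsv[...,1]
x,y,z=np.moveaxis(W,-1,0)
m=(H>=6)&(H<20)&(S>150)&(z>110)&(z<126)
q=W[m]; print(m.sum(),cv2.minAreaRect(q[:,:2].astype(np.float32)),np.median(q,0).round(1))
m=((H<5)|(H>174))&(S>150)&(z>140)&(z<160)
q=W[m]; print(m.sum(),cv2.minEnclosingCircle(q[:,:2].astype(np.float32)),np.median(q[:,2]))
go((577,20,130),104)
```

```text
807 ((577.14892578125, 25.043529510498047), (41.83626937866211, 24.454744338989258), 14.334460258483887) [577.1  25.6 117.2]
21572 ((546.1536254882812, 150.74334716796875), 86.42950439453125) 149.4858026582379
at [578.4  20.3 249.7] F [-0.2  1.8 -0.1] t 2.2
shift [-0.0, -0.0015, 0.1197] turn [0.0002, -0.0002, -0.0014]
```

View pics/w2.png

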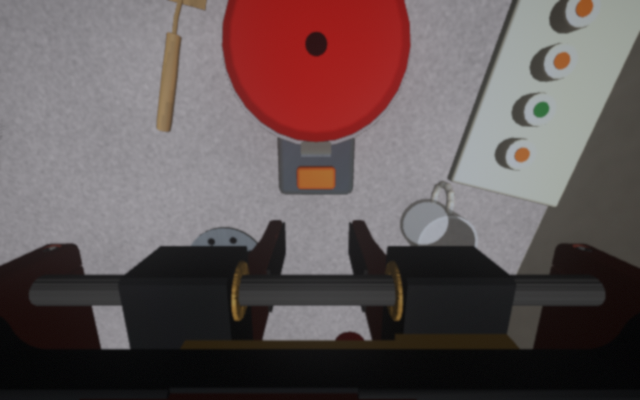

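The wrist view shows the button at (316,178) with the lid centred near (316,44). The fingers line up with the button. Next I descend to just above it.

Call:
send_rows([
  [[0.001,0,0.01,0,0,0,1],[0.002,0,0.03,0,0,0,1],[0.002,0,0.055,0,0,0,1],[0.002,0,0.08,0,0,0,1],[0.002,0,0.1,0,0,0,1],[0.002,0,0.115,0,0,0,1],[0.002,0,0.123,0,0,0,1],[0.002,0,0.126,0,0,0,1]],
])

```text
clock: 2.87
tool_pos: [575.0, 19.5, 122.2]
tool_rot: [[-0.239, 0.971, -0.003], [0.971, 0.239, -0.0], [0.0, -0.003, -1.0]]
ft_force: [-0.6, -0.1, -1.2]
grip_width: 0.6
grip_force: 0.0
```

Call:
send_rows([
  [[0,0,0.001,0,0,0,1],[0,0,0.002,0,0,0,1],[0,0,0.003,0,0,0,1],[0,0,0.0035,0,0,0,1],[0,0,0.004,0,0,0,1],[0,0,0.0045,0,0,0,1],[0,0,0.005,0,0,0,1],[0,0,0.005,0,0,0,1]],
])

```text
clock: 3.53
tool_pos: [576.8, 21.4, 119.0]
tool_rot: [[-0.241, 0.971, 0.0], [0.971, 0.241, 0.0], [0.0, 0.0, -1.0]]
ft_force: [0.0, -0.3, 0.1]
grip_width: 0.3
grip_force: 0.0
```

Call:
send_rows([
  [[0,0,0.0002,0,0,0,1],[0,0,0.0005,0,0,0,1],[0,0,0.0007,0,0,0,1],[0,0,0.001,0,0,0,1],[0,0,0.0012,0,0,0,1],[0,0,0.0015,0,0,0,1],[0,0,0.0015,0,0,0,1],[0,0,0.0015,0,0,0,1]],
])

```text
clock: 4.2
tool_pos: [576.8, 21.3, 117.4]
tool_rot: [[-0.241, 0.971, -0.0], [0.971, 0.241, -0.0], [0.0, -0.0, -1.0]]
ft_force: [0.2, -0.5, 0.0]
grip_width: 0.2
grip_force: 0.0
```

Call:
send_rows([
  [[0,0,0.0002,0,0,0,1],[0,0,0.0005,0,0,0,1],[0,0,0.0007,0,0,0,1],[0,0,0.001,0,0,0,1],[0,0,0.0012,0,0,0,1],[0,0,0.0015,0,0,0,1],[0,0,0.0015,0,0,0,1],[0,0,0.0015,0,0,0,1]],
])

```text
clock: 4.87
tool_pos: [576.8, 21.3, 116.0]
tool_rot: [[-0.241, 0.971, -0.0], [0.971, 0.241, 0.0], [0.0, -0.0, -1.0]]
ft_force: [-0.8, -0.2, 0.5]
grip_width: 0.6
grip_force: 0.0
```

Call:
send_rows([
  [[0,0,0.0002,0,0,0,1],[0,0,0.0005,0,0,0,1],[0,0,0.0007,0,0,0,1],[0,0,0.001,0,0,0,1],[0,0,0.0012,0,0,0,1],[0,0,0.0015,0,0,0,1],[0,0,0.0015,0,0,0,1],[0,0,0.0015,0,0,0,1]],
])

```text
clock: 5.53
tool_pos: [576.8, 21.3, 114.4]
tool_rot: [[-0.241, 0.971, -0.0], [0.971, 0.241, -0.0], [0.0, -0.0, -1.0]]
ft_force: [0.1, -0.2, -1.1]
grip_width: 0.5
grip_force: 0.0
```

Run:
```python
from h import *
im,W=pts("wrist"); im2,W2=pts("scene")
cv2.imwrite("pics/w3.png",np.hstack([cv2.resize(im[:,120:520],(400,400)),im2[130:330,200:400].repeat(2,0).repeat(2,1)]))
```

```text
(no output)
```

View pics/w3.png

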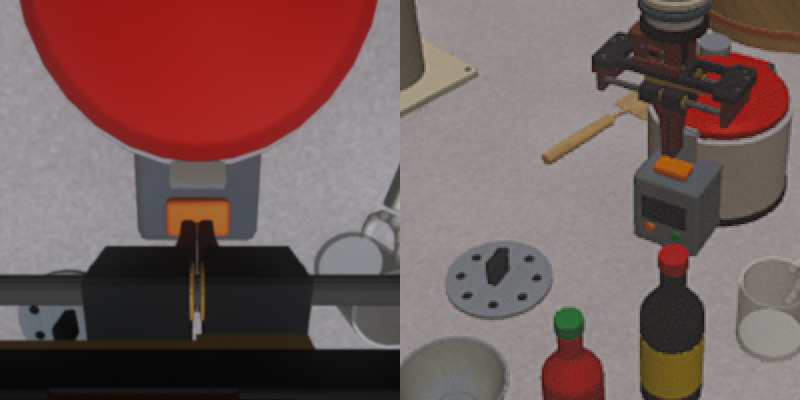

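The lid is still shut, and the finger tip is over the button at (200,222) in the left half without touching yet. I keep feeling downward.

Call:
send_rows([
  [[0,0,0.0002,0,0,0,1],[0,0,0.0005,0,0,0,1],[0,0,0.0007,0,0,0,1],[0,0,0.001,0,0,0,1],[0,0,0.0012,0,0,0,1],[0,0,0.0015,0,0,0,1],[0,0,0.0015,0,0,0,1],[0,0,0.0015,0,0,0,1]],
])

```text
clock: 6.3
tool_pos: [576.8, 21.3, 113.0]
tool_rot: [[-0.241, 0.971, -0.0], [0.971, 0.241, 0.0], [0.0, -0.0, -1.0]]
ft_force: [0.8, -0.6, 0.1]
grip_width: 0.6
grip_force: 0.0
```

Run:
```python
from h import *
s=get_state();tp=s['tool_pos'];print(tp.round(1) if hasattr(tp,'round') else tp)
for n in("scene","wrist"):
    im,W=pts(n); x,y,z=np.moveaxis(W,-1,0)
    # column of points close to tool axis
    m=(np.hypot(x-tp[0],y-tp[1])<22)&(z>100)&(z<200)
    for lo in range(104,150,4):
        k=m&(z>=lo)&(z<lo+4)
        if k.any(): print(n,lo,k.sum(),W[k].mean(0).round(1),im[k].mean(0).round(0))
```

```text
[576.8  21.3 113. ]
scene 104 43 [579.6   9.9 105.8] [84. 82. 87.]
scene 108 22 [579.5  12.7 109.9] [ 37.  58. 103.]
scene 112 21 [581.5  15.  114. ] [ 25.  66. 134.]
scene 116 66 [577.9  21.7 118.6] [ 23.  87. 162.]
scene 120 49 [579.1  23.6 121.1] [ 22.  90. 165.]
scene 136 4 [576.1  12.1 139.6] [36. 36. 50.]
scene 140 7 [582.6  16.6 142.1] [41. 41. 55.]
scene 144 16 [583.3  16.3 145.7] [39. 41. 58.]
scene 148 14 [585.   16.  150.6] [37. 40. 58.]
wrist 104 87 [574.   38.7 105. ] [78. 73. 77.]
wrist 108 68 [572.2  36.6 110.1] [34. 44. 77.]
wrist 112 230 [570.9  31.  114.7] [ 34.  63. 124.]
wrist 116 1409 [576.1  26.8 117.3] [ 42.  95. 163.]
wrist 136 52 [575.4  31.1 138.5] [24. 43. 74.]
wrist 140 75 [575.3  31.3 142.1] [21. 28. 47.]
wrist 144 79 [574.8  31.2 146.1] [20. 25. 41.]
wrist 148 84 [574.9  31.2 150.1] [19. 25. 42.]
```

Call:
send_rows([
  [[0,0,0.001,0,0,0,1],[0,0,0.003,0,0,0,1],[0,0,0.005,0,0,0,1],[0,0,0.007,0,0,0,1],[0,0,0.009,0,0,0,1],[0,0,0.011,0,0,0,1],[0,0,0.012,0,0,0,1],[0,0,0.012,0,0,0,1]],
])

```text
clock: 7.07
tool_pos: [576.6, 21.3, 100.6]
tool_rot: [[-0.241, 0.971, -0.001], [0.971, 0.241, 0.0], [0.0, -0.001, -1.0]]
ft_force: [0.6, -0.6, -0.1]
grip_width: 0.7
grip_force: 0.0
```

Call:
send_rows([
  [[0,0,0.0003,0,0,0,1],[0,0,0.0006,0,0,0,1],[0,0,0.0009,0,0,0,1],[0,0,0.0012,0,0,0,1],[0,0,0.0015,0,0,0,1],[0,0,0.0018,0,0,0,1],[0,0,0.002,0,0,0,1],[0,0,0.002,0,0,0,1]],
])

```text
clock: 7.73
tool_pos: [576.8, 21.3, 98.9]
tool_rot: [[-0.241, 0.971, -0.0], [0.971, 0.241, 0.0], [0.0, -0.0, -1.0]]
ft_force: [-0.6, -0.2, 0.5]
grip_width: 0.5
grip_force: 0.0
```

Run:
```python
from h import *
s=get_state();tp=s['tool_pos'];print(tp)
im,W=pts("scene"); x,y,z=np.moveaxis(W,-1,0)
m=(np.hypot(x-tp[0],y-tp[1])<22)&(z>110)&(z<200)
for lo in range(112,150,3):
        k=m&(z>=lo)&(z<lo+3)
        if k.any(): print(lo,k.sum(),W[k].mean(0).round(1),im[k].mean(0).round(0))
```

```text
[576.77831362  21.31681541  98.93850125]
112 19 [580.5  13.  113.5] [ 26.  60. 122.]
115 24 [581.2  17.  117. ] [ 24.  80. 153.]
118 52 [581.1  21.8 119.4] [ 23.  86. 158.]
121 8 [583.8  23.8 121.9] [ 31.  87. 156.]
124 5 [583.   12.7 126.2] [35. 43. 70.]
127 8 [580.2  16.6 128.8] [42. 40. 52.]
130 11 [583.1  17.4 131.6] [38. 41. 58.]
133 9 [582.9  18.6 134.5] [38. 39. 55.]
136 13 [585.2  14.7 138. ] [36. 38. 55.]
139 11 [582.7  16.1 140.5] [38. 41. 58.]
142 5 [583.2  17.2 143.3] [32. 37. 54.]
145 17 [583.5  15.8 146.5] [38. 41. 57.]
148 11 [581.4  13.2 149.4] [34. 38. 55.]
```

Call:
send_rows([
  [[0,0,0.0002,0,0,0,1],[0,0,0.0005,0,0,0,1],[0,0,0.0007,0,0,0,1],[0,0,0.001,0,0,0,1],[0,0,0.0012,0,0,0,1],[0,0,0.0015,0,0,0,1],[0,0,0.0015,0,0,0,1],[0,0,0.0015,0,0,0,1]],
])

```text
clock: 8.45
tool_pos: [576.8, 21.3, 97.5]
tool_rot: [[-0.241, 0.971, 0.0], [0.971, 0.241, 0.0], [0.0, 0.0, -1.0]]
ft_force: [0.2, -0.1, 0.2]
grip_width: -0.1
grip_force: 0.0
```

Call:
send_rows([
  [[0,0,0.0003,0,0,0,1],[0,0,0.0006,0,0,0,1],[0,0,0.0009,0,0,0,1],[0,0,0.0012,0,0,0,1],[0,0,0.0015,0,0,0,1],[0,0,0.0018,0,0,0,1],[0,0,0.002,0,0,0,1],[0,0,0.002,0,0,0,1]],
])

```text
clock: 9.12
tool_pos: [576.8, 21.3, 95.4]
tool_rot: [[-0.241, 0.971, -0.0], [0.971, 0.241, 0.0], [0.0, -0.0, -1.0]]
ft_force: [0.1, 0.1, 0.9]
grip_width: 0.3
grip_force: 0.0
```

Call:
send_rows([
  [[0,0,0.0002,0,0,0,1],[0,0,0.0004,0,0,0,1],[0,0,0.0006,0,0,0,1],[0,0,0.0008,0,0,0,1],[0,0,0.001,0,0,0,1],[0,0,0.001,0,0,0,1],[0,0,0.001,0,0,0,1],[0,0,0.001,0,0,0,1]],
])

```text
clock: 9.78
tool_pos: [576.8, 21.3, 94.5]
tool_rot: [[-0.241, 0.971, -0.0], [0.971, 0.241, 0.0], [0.0, -0.0, -1.0]]
ft_force: [0.1, -0.1, -1.2]
grip_width: 0.6
grip_force: 0.0
```

Call:
send_rows([
  [[0,0,0.0002,0,0,0,1],[0,0,0.0004,0,0,0,1],[0,0,0.0006,0,0,0,1],[0,0,0.0008,0,0,0,1],[0,0,0.001,0,0,0,1],[0,0,0.0012,0,0,0,1],[0,0,0.0014,0,0,0,1],[0,0,0.0015,0,0,0,1]],
])

```text
clock: 10.45
tool_pos: [577.0, 21.2, 93.4]
tool_rot: [[-0.241, 0.971, 0.0], [0.971, 0.241, -0.0], [-0.0, 0.0, -1.0]]
ft_force: [-0.9, -0.8, 6.2]
grip_width: 0.6
grip_force: 3.0
```

Call:
send_rows([
  [[0,0,0.0002,0,0,0,1],[0,0,0.0004,0,0,0,1],[0,0,0.0006,0,0,0,1],[0,0,0.0008,0,0,0,1],[0,0,0.001,0,0,0,1],[0,0,0.001,0,0,0,1],[0,0,0.001,0,0,0,1],[0,0,0.001,0,0,0,1]],
])

```text
clock: 11.12
tool_pos: [577.0, 21.1, 92.9]
tool_rot: [[-0.241, 0.971, 0.001], [0.971, 0.241, -0.0], [-0.0, 0.001, -1.0]]
ft_force: [-3.4, -1.2, 9.8]
grip_width: 0.5
grip_force: 5.1
```

Call:
send_rows([
  [[0,0,0.0002,0,0,0,1],[0,0,0.0004,0,0,0,1],[0,0,0.0006,0,0,0,1],[0,0,0.0008,0,0,0,1],[0,0,0.001,0,0,0,1],[0,0,0.001,0,0,0,1],[0,0,0.001,0,0,0,1],[0,0,0.001,0,0,0,1]],
])

```text
clock: 11.78
tool_pos: [577.2, 20.9, 92.2]
tool_rot: [[-0.241, 0.971, 0.001], [0.971, 0.241, -0.001], [-0.001, 0.001, -1.0]]
ft_force: [-3.6, -2.0, 11.8]
grip_width: 0.2
grip_force: 6.1
```

Call:
send_rows([
  [[0,0,0.0002,0,0,0,1],[0,0,0.0004,0,0,0,1],[0,0,0.0006,0,0,0,1],[0,0,0.0008,0,0,0,1],[0,0,0.001,0,0,0,1],[0,0,0.001,0,0,0,1],[0,0,0.001,0,0,0,1],[0,0,0.001,0,0,0,1]],
])

```text
clock: 12.45
tool_pos: [577.3, 20.5, 91.0]
tool_rot: [[-0.241, 0.971, 0.001], [0.971, 0.241, -0.001], [-0.001, 0.001, -1.0]]
ft_force: [-2.3, -4.0, 9.8]
grip_width: 0.6
grip_force: 5.1
```

Call:
send_rows([
  [[0,0,0.0002,0,0,0,1],[0,0,0.0004,0,0,0,1],[0,0,0.0006,0,0,0,1],[0,0,0.0008,0,0,0,1],[0,0,0.001,0,0,0,1],[0,0,0.0012,0,0,0,1],[0,0,0.0014,0,0,0,1],[0,0,0.0015,0,0,0,1]],
])

```text
clock: 13.12
tool_pos: [577.5, 20.3, 89.0]
tool_rot: [[-0.241, 0.971, 0.001], [0.971, 0.241, -0.001], [-0.002, 0.001, -1.0]]
ft_force: [-0.1, -3.5, 4.2]
grip_width: 0.7
grip_force: 2.2
```

```bash
cat > lid.py <<'E'
from h import *
im,W=pts("scene")
hsv=cv2.cvtColor(im,cv2.COLOR_BGR2HSV); H,S=hsv[...,0],hsv[...,1]
x,y,z=np.moveaxis(W,-1,0)
m=((H<5)|(H>174))&(S>150)&(z>120)&(abs(x-540)<140)&(y>30)&(y<350)
q=W[m]; print('lid red',m.sum(),np.percentile(q,[2,50,98],axis=0).round(0).tolist())
E
python3 lid.py
```

```text
lid red 1073 [[492.0, 54.0, 137.0], [579.0, 174.0, 151.0], [638.0, 236.0, 238.0]]
```

Call:
send_rows([
  [[0,0,0.0003,0,0,0,1],[0,0,0.0006,0,0,0,1],[0,0,0.0008,0,0,0,1],[0,0,0.001,0,0,0,1],[0,0,0.001,0,0,0,1],[0,0,0.001,0,0,0,1],[0,0,0.001,0,0,0,1],[0,0,0.001,0,0,0,1]],
])

```text
clock: 13.83
tool_pos: [577.1, 21.4, 87.9]
tool_rot: [[-0.241, 0.971, 0.001], [0.971, 0.241, -0.0], [-0.0, 0.001, -1.0]]
ft_force: [-1.6, -2.3, 6.2]
grip_width: 0.2
grip_force: 3.5
```

```bash
python3 lid.py
```

```text
lid red 740 [[478.0, 219.0, 145.0], [570.0, 242.0, 252.0], [610.0, 254.0, 316.0]]
```

Call:
send_rows([
  [[0,0,-0.005,0,0,0,1],[0,0,-0.025,0,0,0,1],[0,0,-0.055,0,0,0,1],[0,0,-0.09,0,0,0,1],[0.01,0,-0.13,0,0,0,0],[0.03,0,-0.17,0,0,0,-1],[0.045,0,-0.205,0,0,0,-1],[0.05,0,-0.21,0,0,0,-1]],
])

```text
clock: 14.55
tool_pos: [567.2, 72.2, 304.5]
tool_rot: [[-0.242, 0.97, 0.01], [0.97, 0.242, 0.002], [-0.0, 0.01, -1.0]]
ft_force: [0.9, 0.4, -0.4]
grip_width: 23.4
grip_force: 0.0
```

Run:
```python
from h import *
s=get_state(); print(s['tool_pos'],s['clock'])
im,W=pts("wrist"); cv2.imwrite("pics/w4.png",im); np.save("w4.npy",W)
x,y,z=np.moveaxis(W,-1,0)
near=np.hypot(x-546,y-150.8)<88
for a in range(40,140,6): print(a,(near&(z>=a)&(z<a+6)).sum(),end=' ')
```

```text
[567.24769273  72.18922147 304.51246051] 14.55
40 0 46 0 52 0 58 22 64 153 70 172 76 171 82 1861 88 763 94 271 100 278 106 298 112 308 118 331 124 5551 130 1974 136 94
```

View pics/w4.png

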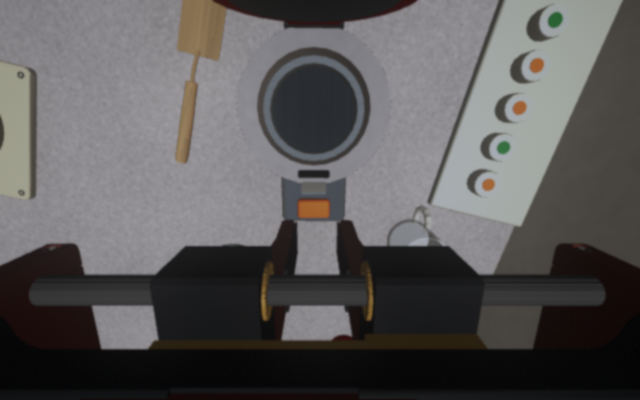

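The lid stands open, and the pot bore is centred near (313,107) with its ledge ring visible. Next I fit the bore centre.

Run:
```python
from h import *
from scipy.optimize import least_squares
W=np.load("w4.npy"); x,y,z=np.moveaxis(W,-1,0)
near=np.hypot(x-546,y-150.8)<110
def fit(p,r0):
    f=lambda c:np.hypot(p[:,0]-c[0],p[:,1]-c[1])-c[2]
    s=least_squares(f,[546,151,r0],loss='soft_l1'); return s.x.round(1),np.std(s.fun).round(2)
rim=(near&(z>125)&(z<136)).astype(np.uint8)
print('rim z',np.median(z[rim>0]))
cs,hi=cv2.findContours(rim,cv2.RETR_CCOMP,cv2.CHAIN_APPROX_NONE)
for c in sorted(cs,key=len)[-3:]:
    c=c[:,0]; p=W[c[:,1],c[:,0]]; print(len(c),fit(p[:,:2],70))
l=near&(z>82)&(z<95)&(np.hypot(x-546,y-151)<75); print('ledge z',np.median(z[l]))
cs,_=cv2.findContours(l.astype(np.uint8),cv2.RETR_CCOMP,cv2.CHAIN_APPROX_NONE)
for c in sorted(cs,key=len)[-3:]:
    c=c[:,0]; p=W[c[:,1],c[:,0]]; print('ledge',len(c),fit(p[:,:2],65))
go((473,-172.5,200),108,15)
```

```text
rim z 129.4524823843413
4 (array([520.7, 229.1,   2. ]), np.float64(0.53))
326 (array([546.2, 150.5,  67.8]), np.float64(0.27))
448 (array([546.3, 150.5,  91.5]), np.float64(1.26))
ledge z 87.42963621727006
ledge 4 (array([ 1280.5, -8792.9,  9034.2]), np.float64(0.84))
ledge 252 (array([546.3, 150.5,  58.4]), np.float64(0.25))
ledge 300 (array([546.3, 150.6,  67.7]), np.float64(0.19))
at [566.6  72.2 302.5] F [ 0.4  0.5 -0.4] t 14.6
shift [-0.2147, -0.1509, 0.1013] turn [0.0172, 0.2621, -0.068]
```

```bash
cat >> h.py <<'E'
def gt(tip,yaw,tilt=0):
    R=Rt(yaw,tilt); go(np.array(tip)+24*R[:,2],yaw,tilt)
E
python3 - <<'E'
from h import *
W=np.load("top0.npy"); x,y,z=np.moveaxis(W,-1,0)
m=(z>100)&(z<210)&(y<-90)&(y>-260)&(x>350)&(x<800); print('tall things', np.percentile(W[m],[1,99],axis=0).round(0))
gt((473,-172.5,110),108.5,15)
E
```

```text
tall things [[ 693. -260.  103.]
 [ 756. -130.  203.]]
at [566.6  72.2 302.5] F [ 0.4  0.5 -0.4] t 14.6
shift [-0.2085, -0.1523, 0.2144] turn [0.0184, 0.2621, -0.0767]
```

Call:
send_rows([
  [[-0.02,-0.015,0,0,0.03,0,-1],[-0.05,-0.037,0,0,0.07,0,-1],[-0.08,-0.058,0.02,0,0.12,-0.02,-1],[-0.11,-0.08,0.06,0.01,0.16,-0.04,-1],[-0.14,-0.102,0.1,0.01,0.2,-0.05,-1],[-0.165,-0.12,0.135,0.02,0.23,-0.06,-1],[-0.19,-0.138,0.17,0.02,0.25,-0.07,-1],[-0.205,-0.15,0.2,0.018,0.262,-0.077,-1]],
])

```text
clock: 15.27
tool_pos: [473.9, -150.2, 118.5]
tool_rot: [[-0.302, 0.949, -0.09], [0.917, 0.315, 0.245], [0.261, -0.009, -0.965]]
ft_force: [1.0, 0.0, 0.2]
grip_width: 81.1
grip_force: 0.0
```

Run:
```python
from h import *
gt((473,-172.5,13),108.5,15)
```

```text
at [ 473.9 -150.2  118.5] F [1.  0.  0.2] t 15.2667
shift [-0.0478, -0.0068, 0.1205] turn [-0.0077, -0.0027, -0.0041]
```

Call:
send_rows([
  [[-0.004,-0.001,0.01,0,0,0,-1],[-0.01,-0.002,0.025,0,0,0,-1],[-0.017,-0.002,0.045,0,0,0,-1],[-0.022,-0.002,0.06,0,0,0,-1],[-0.026,-0.002,0.07,0,0,0,-1],[-0.028,-0.002,0.075,0,0,0,-1],[-0.028,-0.002,0.075,0,0,0,-1],[-0.028,-0.002,0.075,0,0,0,-1]],
])

```text
clock: 15.93
tool_pos: [475.6, -156.5, 41.5]
tool_rot: [[-0.303, 0.949, -0.089], [0.917, 0.316, 0.244], [0.26, -0.008, -0.966]]
ft_force: [-0.8, -0.4, -0.1]
grip_width: 87.8
grip_force: 0.0
```

```bash
python3 - <<'E'
from h import *
gt((473,-172.5,13),108.5,15)
E
python3 rk.py w5
```

```text
at [ 475.6 -156.5   41.5] F [-0.8 -0.4 -0.1] t 15.9333
shift [-0.0213, -0.0071, 0.0479] turn [-0.0073, -0.0009, -0.0032]
z disc 5.44285038223228 bar z 39.04455842347484
14308 ((472.83013916015625, -172.8264617919922), 64.58757781982422) ((472.0574951171875, -170.8894805908203), (126.15020751953125, 125.75469207763672), 64.57870483398438)
944 ((472.6949157714844, -172.68991088867188), 17.34697914123535) ((472.7247314453125, -172.8115234375), (13.412344932556152, 33.863826751708984), 18.544010162353516)
```

Call:
send_rows([
  [[-0.003,-0.001,0.006,-0.007,0,-0.003,-1],[-0.008,-0.003,0.016,-0.007,0,-0.003,-1],[-0.013,-0.005,0.028,-0.007,0,-0.003,-1],[-0.017,-0.006,0.037,-0.007,0,-0.003,-1],[-0.02,-0.007,0.044,-0.007,0,-0.003,-1],[-0.0215,-0.0072,0.047,-0.007,0,-0.003,-1],[-0.0215,-0.0072,0.048,-0.007,0,-0.003,-1],[-0.0215,-0.0072,0.048,-0.007,0,-0.003,-1]],
])

```text
clock: 16.65
tool_pos: [470.7, -167.0, -10.9]
tool_rot: [[-0.306, 0.948, -0.083], [0.916, 0.317, 0.246], [0.26, -0.001, -0.966]]
ft_force: [-0.3, 0.4, 0.7]
grip_width: 87.9
grip_force: 0.0
```

Call:
send_rows([
  [[0,0,0,0,0,0,0],[0,0,0,0,0,0,0.4],[0,0,0,0,0,0,0.6],[0,0,0,0,0,0,1],[0,0,0,0,0,0,1],[0,0,0,0,0,0,1],[0,0,0,0,0,0,1],[0,0,0,0,0,0,1]],
], squeeze=25)

```text
clock: 17.32
tool_pos: [470.9, -167.1, -10.4]
tool_rot: [[-0.306, 0.948, -0.082], [0.916, 0.317, 0.246], [0.259, -0.0, -0.966]]
ft_force: [-0.3, -0.4, 0.5]
grip_width: 38.1
grip_force: 0.0
```

Call:
send_rows([
  [[0,0,0,0,0,0,1],[0,0,0,0,0,0,1],[0,0,0,0,0,0,1],[0,0,0,0,0,0,1],[0,0,0,0,0,0,1],[0,0,0,0,0,0,1],[0,0,0,0,0,0,1],[0,0,0,0,0,0,1]],
])

```text
clock: 17.98
tool_pos: [470.8, -167.1, -10.5]
tool_rot: [[-0.306, 0.948, -0.083], [0.916, 0.317, 0.246], [0.26, -0.0, -0.966]]
ft_force: [-0.4, -0.2, -0.5]
grip_width: 13.7
grip_force: 25.0
```

Run:
```python
from h import *
s=get_state(); print(s['grip_width'],s['grip_force'])
gt((473,-172.5,200),104,15)
```

```text
13.692529083657476 24.99328851699829
at [ 470.8 -167.1  -10.5] F [-0.4 -0.2 -0.5] t 17.9833
shift [0.049, 0.0008, -0.1808] turn [-0.0206, -0.0007, 0.0756]
```

Call:
send_rows([
  [[0.001,0,-0.004,0,0,0,1],[0.004,0,-0.015,0,0,0,1],[0.01,0,-0.038,-0.003,0,0.01,1],[0.018,0,-0.068,-0.008,0,0.03,1],[0.028,0,-0.103,-0.013,0,0.05,1],[0.038,0,-0.14,-0.018,0,0.07,1],[0.046,0,-0.17,-0.02,0,0.075,1],[0.049,0,-0.181,-0.02,0,0.075,1]],
])

```text
clock: 18.65
tool_pos: [472.7, -167.8, 182.1]
tool_rot: [[-0.235, 0.97, -0.057], [0.938, 0.242, 0.248], [0.255, 0.005, -0.967]]
ft_force: [0.2, 0.3, -2.4]
grip_width: 14.0
grip_force: 25.0
```

Run:
```python
from h import *
s=get_state(); print(s['grip_width'],s['grip_force'],s['ft_force'])
gt((546.3,150.5,200),104,15)
```

```text
14.032265747832387 24.990822672843933 [ 0.22396215  0.31782134 -2.41408911]
at [ 472.7 -167.8  182.1] F [ 0.2  0.3 -2.4] t 18.65
shift [0.2858, 0.1485, 0.0816] turn [0.0048, 0.0042, 0.0014]
```

Call:
send_rows([
  [[0.008,0.004,0.002,0,0,0,1],[0.028,0.014,0.008,0,0,0,1],[0.056,0.029,0.016,0,0,0,1],[0.09,0.047,0.026,0,0,0,1],[0.125,0.065,0.036,0,0,0,1],[0.16,0.083,0.046,0,0,0,1],[0.19,0.099,0.054,0,0,0,1],[0.215,0.112,0.061,0,0,0,1]],
])

```text
clock: 19.32
tool_pos: [523.7, 80.3, 171.7]
tool_rot: [[-0.234, 0.97, -0.067], [0.937, 0.244, 0.252], [0.261, -0.004, -0.965]]
ft_force: [0.1, -0.4, -1.1]
grip_width: 13.8
grip_force: 25.0
```

Call:
send_rows([
  [[0.02,0.011,0.006,0,0,0,1],[0.036,0.019,0.01,0,0,0,1],[0.048,0.025,0.014,0,0,0,1],[0.056,0.03,0.016,0,0,0,1],[0.061,0.032,0.017,0,0,0,1],[0.063,0.033,0.018,0,0,0,1],[0.063,0.033,0.018,0,0,0,1],[0.063,0.033,0.018,0,0,0,1]],
])

```text
clock: 19.98
tool_pos: [541.2, 148.1, 172.6]
tool_rot: [[-0.233, 0.97, -0.063], [0.937, 0.242, 0.251], [0.259, -0.001, -0.966]]
ft_force: [0.5, -0.3, -3.0]
grip_width: 13.7
grip_force: 25.0
```

```bash
cat > hold.py <<'E'
from h import *
from scipy.optimize import least_squares
import sys
im,W=pts("wrist"); cv2.imwrite(f"pics/{sys.argv[1]}.png",im); np.save(sys.argv[1]+".npy",W)
x,y,z=np.moveaxis(W,-1,0); s=get_state(); R=np.array(s['tool_rot']); tip=s['tool_pos']-24*R[:,2]; print('tip',tip.round(1),s['ft_force'].round(1) if hasattr(s['ft_force'],'round') else s['ft_force'])
def circ(p,r0):
    f=lambda c:np.hypot(p[:,0]-c[0],p[:,1]-c[1])-c[2]
    q=least_squares(f,[*p.mean(0),r0],loss='soft_l1'); return q.x.round(1),np.std(q.fun).round(2)
def edge(m,nm,r0):
    cs,_=cv2.findContours(m.astype(np.uint8),cv2.RETR_EXTERNAL,cv2.CHAIN_APPROX_NONE)
    c=max(cs,key=cv2.contourArea)[:,0]; p=W[c[:,1],c[:,0]]; p=p[~np.isnan(p[:,0])]; return p
d=(np.hypot(x-tip[0],y-tip[1])<75)&(abs(z-(tip[2]-7))<7)
# plane of disc top
q=W[d]; A=np.c_[q[:,:2]-q[:,:2].mean(0),np.ones(len(q))]; co,*_=np.linalg.lstsq(A,q[:,2],rcond=None)
r=q[:,2]-A@co; k=abs(r)<2; co,*_=np.linalg.lstsq(A[k],q[k,2],rcond=None)
print('disc px',d.sum(),'z',co[2].round(1),'tilt deg',np.degrees(co[:2]).round(2))
p=edge(d,'disc',64.5); a=np.hypot(p[:,0]-tip[0],p[:,1]-tip[1]); print('disc all',circ(p[:,:2],64.5),circ(p[a>58][:,:2],64.5),(a>58).sum())
E
python3 hold.py w6
```

```text
tip [542.8 142.  195.9] [-0.7  0.6 -1.4]
disc px 18106 z 188.5 tilt deg [0.06 0.03]
disc all (array([537.9, 163.8,  47.6]), np.float64(16.77)) (array([543.1, 142.9,  63.8]), np.float64(0.83)) 329
```

View pics/w6.png

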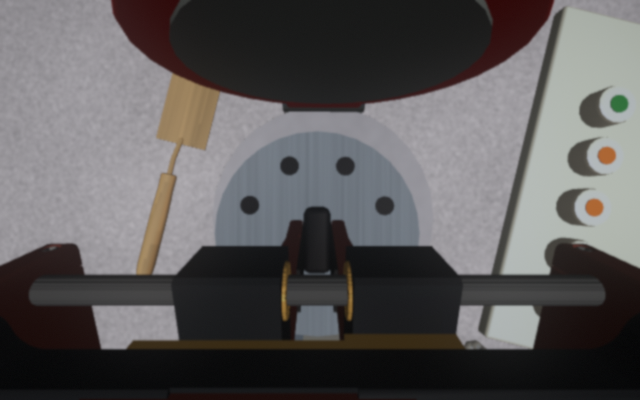

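The wrist view shows the rack held level, its disc centred near (317,235), in front of the upright lid, with the shell ring visible behind it. The numbers put it 9 mm short of the pot axis, so I correct that and lower to the rim.

Run:
```python
from h import *
gt((546.2,150.1,150),104,15)
```

```text
at [541.3 148.  172.7] F [-0.7  0.6 -1.4] t 20.0333
shift [-0.0051, 0.0053, 0.0462] turn [-0.0005, -0.0005, -0.0004]
```

Call:
send_rows([
  [[0.001,0.001,0.002,0,0,0,1],[0.003,0.003,0.006,0,0,0,1],[0.003,0.0053,0.013,0,0,0,1],[0.001,0.0053,0.022,0,0,0,1],[-0.001,0.0053,0.031,0,0,0,1],[-0.003,0.0053,0.039,0,0,0,1],[-0.0045,0.0053,0.0445,0,0,0,1],[-0.005,0.0053,0.046,0,0,0,1]],
])

```text
clock: 20.7
tool_pos: [543.8, 156.8, 125.4]
tool_rot: [[-0.233, 0.97, -0.066], [0.937, 0.242, 0.251], [0.26, -0.003, -0.966]]
ft_force: [0.2, -0.2, -1.8]
grip_width: 13.8
grip_force: 25.0
```

Call:
send_rows([
  [[0,0,0,0,0,0,1],[0,0,0,0,0,0,1],[0,0,0,0,0,0,1],[0,0,0,0,0,0,1],[0,0,0,0,0,0,1],[0,0,0,0,0,0,1],[0,0,0,0,0,0,1],[0,0,0,0,0,0,1]],
])

```text
clock: 21.37
tool_pos: [544.8, 156.9, 127.2]
tool_rot: [[-0.234, 0.97, -0.063], [0.937, 0.243, 0.252], [0.259, -0.0, -0.966]]
ft_force: [-0.2, -0.1, -2.8]
grip_width: 14.1
grip_force: 25.0
```

```bash
cat >> hold.py <<'E'
# fixed-radius fit on the visible back edge of disc, and the bore/shell outer edge
ax=np.array([np.cos(np.radians(104)),np.sin(np.radians(104))])
def fixed(p,r):
    q=least_squares(lambda c:np.hypot(p[:,0]-c[0],p[:,1]-c[1])-r,p.mean(0)-20*ax,loss='soft_l1'); return q.x.round(1),np.std(q.fun).round(2)
b=(p[:,:2]-tip[:2])@ax; k=(b>12)&(a>55); print('disc fixed',fixed(p[k][:,:2],64.3),k.sum())
rim=(np.hypot(x-546.3,y-150.5)<110)&(z>125)&(z<135)
cs,_=cv2.findContours(rim.astype(np.uint8),cv2.RETR_CCOMP,cv2.CHAIN_APPROX_NONE)
P=np.concatenate([c[:,0] for c in cs]); P=W[P[:,1],P[:,0]]; rr=np.hypot(P[:,0]-546.3,P[:,1]-150.5); b=(P[:,:2]-[546.3,150.5])@ax
for lo,hi,r in((62,74,67.8),):
    k=(rr>lo)&(rr<hi)&(b>0); print('bore',k.sum(), fixed(P[k][:,:2],r) if k.sum()>5 else '')
E
python3 hold.py w7; python3 -c "
from h import *
gt((546.2,150.1,150),104,15)"
```

```text
tip [546.3 150.9 150.4] [ 0.2 -0.4 -1.3]
disc px 18101 z 143.1 tilt deg [0.09 0.04]
disc all (array([541.3, 172.7,  47.5]), np.float64(16.71)) (array([546.7, 151.8,  63.7]), np.float64(0.86)) 328
disc fixed (array([546.9, 151.1]), np.float64(0.25)) 251
bore 304 (array([546.6, 152. ]), np.float64(1.05))
at [544.8 156.9 127.2] F [ 0.2 -0.4 -1.3] t 21.4167
shift [-0.0008, -0.0003, 0.0002] turn [-0.0004, -0.0006, 0.0004]
```

Call:
send_rows([
  [[-0.0005,-0.0006,0,0,0,0,1],[-0.0012,-0.0006,0.0025,0,0,0,1],[-0.0025,-0.0006,0.007,0,0,0,1],[-0.0037,-0.0006,0.012,0,0,0,1],[-0.0051,-0.0006,0.017,0,0,0,1],[-0.0064,-0.0006,0.022,0,0,0,1],[-0.0075,-0.0006,0.026,0,0,0,1],[-0.0078,-0.0006,0.027,0,0,0,1]],
])

```text
clock: 22.08
tool_pos: [543.8, 156.2, 97.9]
tool_rot: [[-0.234, 0.97, -0.065], [0.937, 0.242, 0.251], [0.26, -0.002, -0.966]]
ft_force: [-0.5, 0.6, -2.0]
grip_width: 14.0
grip_force: 25.0
```

Call:
send_rows([
  [[-0.0003,0,0.001,0,0,0,1],[-0.0008,0,0.003,0,0,0,1],[-0.0014,0,0.005,0,0,0,1],[-0.0021,0,0.008,0,0,0,1],[-0.0029,0,0.011,0,0,0,1],[-0.0035,0,0.013,0,0,0,1],[-0.0038,0,0.014,0,0,0,1],[-0.0038,0,0.014,0,0,0,1]],
])

```text
clock: 22.75
tool_pos: [544.1, 156.2, 84.2]
tool_rot: [[-0.234, 0.97, -0.064], [0.937, 0.242, 0.252], [0.259, -0.001, -0.966]]
ft_force: [-0.0, -0.3, -1.8]
grip_width: 14.0
grip_force: 25.0
```

Call:
send_rows([
  [[-0.0001,0,0.0003,0,0,0,1],[-0.0002,0,0.0007,0,0,0,1],[-0.0003,0,0.001,0,0,0,1],[-0.0004,0,0.0015,0,0,0,1],[-0.0005,0,0.002,0,0,0,1],[-0.0007,0,0.0025,0,0,0,1],[-0.0008,0,0.003,0,0,0,1],[-0.0008,0,0.003,0,0,0,1]],
])

```text
clock: 23.42
tool_pos: [544.3, 156.2, 81.3]
tool_rot: [[-0.234, 0.97, -0.063], [0.937, 0.242, 0.252], [0.259, -0.0, -0.966]]
ft_force: [1.0, 0.4, -1.4]
grip_width: 14.0
grip_force: 25.0
```

Call:
send_rows([
  [[-0.0001,0,0.0003,0,0,0,1],[-0.0002,0,0.0007,0,0,0,1],[-0.0003,0,0.001,0,0,0,1],[-0.0004,0,0.0015,0,0,0,1],[-0.0005,0,0.002,0,0,0,1],[-0.0007,0,0.0025,0,0,0,1],[-0.0007,0,0.0027,0,0,0,1],[-0.0007,0,0.0027,0,0,0,1]],
])

```text
clock: 24.08
tool_pos: [544.3, 156.3, 78.5]
tool_rot: [[-0.234, 0.97, -0.063], [0.937, 0.242, 0.252], [0.259, -0.0, -0.966]]
ft_force: [0.4, -0.7, -1.4]
grip_width: 13.8
grip_force: 25.0
```

Call:
send_rows([
  [[0,0,0.0002,0,0,0,1],[-0.0001,0,0.0004,0,0,0,1],[-0.0001,0,0.0006,0,0,0,1],[-0.0002,0,0.0008,0,0,0,1],[-0.0003,0,0.001,0,0,0,1],[-0.0003,0,0.001,0,0,0,1],[-0.0003,0,0.001,0,0,0,1],[-0.0003,0,0.001,0,0,0,1]],
])

```text
clock: 24.75
tool_pos: [544.3, 156.2, 77.6]
tool_rot: [[-0.234, 0.97, -0.063], [0.937, 0.242, 0.252], [0.259, -0.0, -0.966]]
ft_force: [0.1, 0.1, -2.5]
grip_width: 13.7
grip_force: 25.0
```

Underside is near 88 now, and I feel the last bit.

Call:
send_rows([
  [[0,0,0.0002,0,0,0,1],[-0.0001,0,0.0004,0,0,0,1],[-0.0001,0,0.0006,0,0,0,1],[-0.0002,0,0.0008,0,0,0,1],[-0.0003,0,0.001,0,0,0,1],[-0.0003,0,0.001,0,0,0,1],[-0.0003,0,0.001,0,0,0,1],[-0.0003,0,0.001,0,0,0,1]],
])

```text
clock: 25.42
tool_pos: [544.4, 156.3, 77.5]
tool_rot: [[-0.234, 0.97, -0.063], [0.937, 0.243, 0.252], [0.26, -0.0, -0.966]]
ft_force: [-3.5, -2.7, 9.7]
grip_width: 14.2
grip_force: 25.0
```

Seated: it stopped at the ledge with a force of about 10 N. I back off that load slightly while opening.

Call:
send_rows([
  [[0.0001,0,-0.0005,0,0,0,1],[0.0003,0,-0.001,0,0,0,1],[0.0003,0,-0.001,0,0,0,0.4],[0.0003,0,-0.001,0,0,0,0.3],[0.0003,0,-0.001,0,0,0,0.2],[0.0003,0,-0.001,0,0,0,0.2],[0.0003,0,-0.001,0,0,0,0.2],[0.0003,0,-0.001,0,0,0,0.2]],
])

```text
clock: 26.08
tool_pos: [544.4, 156.3, 77.5]
tool_rot: [[-0.234, 0.97, -0.063], [0.937, 0.243, 0.252], [0.259, -0.0, -0.966]]
ft_force: [-0.0, -0.4, 0.1]
grip_width: 35.1
grip_force: 0.0
```

Run:
```python
from h import *
gt((546,150.3,190),104,15); gt((546,150.3,350),104,0)
```

```text
at [544.4 156.3  77.5] F [-0.  -0.4  0.1] t 26.0833
shift [0.0232, 0.0001, -0.0862] turn [-0.0004, -0.0006, 0.0005]
at [544.4 156.3  77.5] F [-0.  -0.4  0.1] t 26.0833
shift [0.0585, 0.0, -0.2416] turn [-0.0004, -0.2624, 0.0006]
```

Call:
send_rows([
  [[0.001,0,-0.004,0,0,0,0.2],[0.004,0,-0.015,0,0,0,0.2],[0.011,0,-0.041,0,0,0,0.2],[0.02,0,-0.075,0,0,0,0.2],[0.031,0,-0.115,0,0,0,0.2],[0.042,0,-0.155,0,0,0,0.2],[0.052,0,-0.195,0,0,0,0.5],[0.06,0,-0.225,0,0,0,1]],
])

```text
clock: 26.75
tool_pos: [545.0, 155.8, 315.4]
tool_rot: [[-0.235, 0.97, -0.059], [0.937, 0.242, 0.252], [0.259, 0.004, -0.966]]
ft_force: [0.8, 0.9, -0.6]
grip_width: 25.1
grip_force: 0.0
```

Run:
```python
from h import *
im,W=pts("wrist"); x,y,z=np.moveaxis(W,-1,0); cv2.imwrite("pics/w8.png",im)
r=np.hypot(x-546.3,y-150.5)
d=(r<60)&(z>85)&(z<105); q=W[d]
A=np.c_[q[:,:2]-[546.3,150.5],np.ones(len(q))]; co,*_=np.linalg.lstsq(A,q[:,2],rcond=None); print(d.sum(),co[2],np.degrees(co[:2]))
b=(r<40)&(z>115)&(z<140); print('bar',b.sum(),np.median(W[b],0) if b.any() else '')
# lid angle: red/dark points behind
m=(z>180)&(r<150)&(z<330); q=W[m]; print('lid pts',m.sum(), np.percentile(q,[2,50,98],axis=0).round(0).tolist())
u=np.array([np.cos(np.radians(103.8)),np.sin(np.radians(103.8))]); c=np.array([546.3,150.5])
for ang in (1.5,):
    L=93-150*np.cos(ang)+14*np.sin(ang); Z=136+150*np.sin(ang)+14*np.cos(ang); print(c+u*L,Z)
gt((*(c+u*40),390),104,0); gt((*(c+u*150),380),104,0)
```

```text
4376 93.41266793920187 [0.12314917 0.05091318]
bar 247 [546.48217363 150.79402598 127.10132495]
lid pts 7553 [[454.0, 212.0, 196.0], [527.0, 229.0, 295.0], [599.0, 251.0, 321.0]]
[523.31626385 244.07301188] 286.614568813956
at [547.8 156.3 321.2] F [2.6 0.4 3.3] t 26.8
shift [0.0451, -0.0021, -0.0344] turn [0.0125, -0.2611, 0.0019]
at [547.8 156.3 321.2] F [2.6 0.4 3.3] t 26.8
shift [0.1488, -0.0019, 0.0037] turn [0.0125, -0.2611, 0.0019]
```

View pics/w8.png

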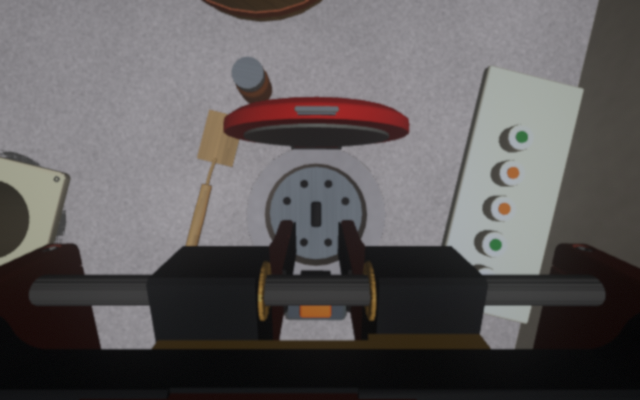

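The rack lies flat in the pot at (316,215), level within 0.15° and with its bar on the axis, and the lid is upright at (316,120). Next I go over the lid to get behind it.

Call:
send_rows([
  [[0.007,0,-0.025,0,0,0,1],[0.014,0,-0.05,0,-0.03,0,1],[0.018,0,-0.055,0.01,-0.08,0,1],[0.024,-0.001,-0.05,0.01,-0.13,0,1],[0.03,-0.002,-0.045,0.01,-0.18,0,1],[0.036,-0.002,-0.04,0.0125,-0.22,0.002,1],[0.042,-0.002,-0.036,0.0125,-0.25,0.002,1],[0.045,-0.002,-0.034,0.0125,-0.261,0.002,1]],
])

```text
clock: 27.47
tool_pos: [533.5, 190.1, 355.4]
tool_rot: [[-0.243, 0.97, -0.012], [0.97, 0.243, -0.003], [0.0, -0.013, -1.0]]
ft_force: [-0.6, 0.1, 0.6]
grip_width: 0.4
grip_force: 0.0
```

```bash
cat > lidpath.py <<'E'
from h import *
u=np.array([np.cos(np.radians(103.8)),np.sin(np.radians(103.8))]); c=np.array([546.3,150.5])
def tip(th): 
    return 93-150*np.cos(th)+14*np.sin(th)+10*np.sin(th), 136+150*np.sin(th)+14*np.cos(th)
def rel():
    s=get_state(); R=np.array(s['tool_rot']); t=s['tool_pos']-24*R[:,2]
    d=t[:2]-c; print('tip cooker x,y,z',(d@u).round(1),(d@[u[1],-u[0]]).round(1),t[2].round(1),'F',np.round(s['ft_force'],1),'t',s['clock'])
if __name__=='__main__':
    rel()
    X,Z=tip(1.5); print('start',X,Z); gt((*(c+u*(X+20)),Z),103.8)
    for th in np.arange(1.5,-0.01,-0.05): a,b=tip(th); print(round(th,2),round(a-X,1),round(Z-b,1),end=' | ')
E
python3 lidpath.py
```

```text
tip cooker x,y,z 41.5 -2.7 379.4 F [-0.6  0.1  0.6] t 27.4667
start 106.32929942834187 286.614568813956
at [533.5 190.1 355.4] F [-0.6  0.1  0.6] t 27.4667
shift [0.0848, 0.0046, 0.0928] turn [-0.0126, -0.0002, 0.005]
1.5 0.0 0.0 | 1.45 -7.6 0.0 | 1.4 -15.2 0.4 | 1.35 -22.8 1.2 | 1.3 -30.3 2.3 | 1.25 -37.9 3.9 | 1.2 -45.3 5.7 | 1.15 -52.7 8.0 | 1.1 -60.0 10.6 | 1.05 -67.1 13.5 | 1.0 -74.2 16.8 | 0.95 -81.1 20.5 | 0.9 -87.8 24.4 | 0.85 -94.3 28.7 | 0.8 -100.6 33.3 | 0.75 -106.7 38.1 | 0.7 -112.6 43.3 | 0.65 -118.2 48.7 | 0.6 -123.6 54.4 | 0.55 -128.7 60.3 | 0.5 -133.5 66.4 | 0.45 -138.0 72.8 | 0.4 -142.1 79.3 | 0.35 -146.0 86.0 | 0.3 -149.5 92.9 | 0.25 -152.7 99.9 | 0.2 -155.6 107.1 | 0.15 -158.1 114.4 | 0.1 -160.2 121.7 | 0.05 -161.9 129.1 | -0.0 -163.3 136.6 |
```

Call:
send_rows([
  [[0.02,0.002,-0.002,0,0,0,1],[0.05,0.004,-0.002,0,0,0,1],[0.08,0.005,-0.002,0,0,0,1],[0.1,0.005,0.005,0,0,0,1],[0.105,0.005,0.035,0,0,0,1],[0.105,0.005,0.065,0,0,0,1],[0.098,0.005,0.085,0,0,0,1],[0.09,0.005,0.092,0,0,0,1]],
])

```text
clock: 28.13
tool_pos: [514.1, 276.4, 259.9]
tool_rot: [[-0.243, 0.97, -0.018], [0.97, 0.243, -0.004], [0.001, -0.018, -1.0]]
ft_force: [-0.6, -0.6, -0.2]
grip_width: 0.5
grip_force: 0.0
```

Call:
send_rows([
  [[0,0,0,0,0,0,1],[0,0,0,0,0,0,1],[0,0,0,0,0,0,1],[0,0,0,0,0,0,1],[0,0,0,0,0,0,1],[0,0,0,0,0,0,1],[0,0,0,0,0,0,1],[0,0,0,0,0,0,1]],
])

```text
clock: 28.8
tool_pos: [516.1, 277.5, 263.3]
tool_rot: [[-0.242, 0.97, -0.013], [0.97, 0.242, -0.002], [0.002, -0.013, -1.0]]
ft_force: [0.8, 0.0, -0.4]
grip_width: 0.6
grip_force: 0.0
```

```bash
python3 lidpath.py | head -4; python3 lid.py
```

```text
tip cooker x,y,z 130.5 1.3 287.3 F [ 0.8  0.  -0.4] t 28.8
start 106.32929942834187 286.614568813956
at [516.1 277.5 263.3] F [ 0.8  0.  -0.4] t 28.8
shift [-0.0042, -0.001, 0.0007] turn [-0.0126, -0.0015, 0.0039]
lid red 1045 [[447.0, 211.0, 146.0], [541.0, 236.0, 264.0], [609.0, 257.0, 424.0]]
```

Call:
send_rows([
  [[-0.007,0,0.001,-0.013,0,0,1],[-0.013,0,0.001,-0.013,0,0,1],[-0.018,0,0.001,-0.013,0,0,1],[-0.022,0,0.001,-0.013,0,0,1],[-0.026,0,0.001,-0.013,0,0,1],[-0.03,0,0.001,-0.013,0,0,1],[-0.035,0,0.001,-0.013,0,0,1],[-0.042,0,0.001,-0.013,0,0,1]],
])

```text
clock: 29.52
tool_pos: [526.2, 236.4, 261.8]
tool_rot: [[-0.242, 0.97, -0.001], [0.97, 0.242, 0.002], [0.002, -0.0, -1.0]]
ft_force: [-1.0, 0.7, -0.2]
grip_width: 0.7
grip_force: 0.7
```

```bash
python3 lidpath.py | head -1; python3 lid.py
```

```text
tip cooker x,y,z 88.2 1.0 285.8 F [-1.   0.7 -0.2] t 29.5167
lid red 847 [[450.0, 194.0, 146.0], [551.0, 218.0, 273.0], [612.0, 247.0, 434.0]]
```

Call:
send_rows([
  [[-0.009,0,0.001,0,0,0,1],[-0.018,0,0.003,0,0,0,1],[-0.027,0,0.005,0,0,0,1],[-0.036,0,0.008,0,0,0,1],[-0.0446,0,0.011,0,0,0,1],[-0.053,0,0.015,0,0,0,1],[-0.0615,0,0.019,0,0,0,1],[-0.0695,0,0.0237,0,0,0,1]],
])

```text
clock: 30.23
tool_pos: [543.3, 168.3, 237.7]
tool_rot: [[-0.242, 0.97, -0.0], [0.97, 0.242, 0.001], [0.001, 0.0, -1.0]]
ft_force: [-0.1, 1.8, 0.5]
grip_width: 0.2
grip_force: 0.8
```

```bash
python3 lidpath.py | head -1; python3 lid.py
```

```text
tip cooker x,y,z 17.9 1.3 261.7 F [-0.1  1.8  0.5] t 30.2333
lid red 447 [[469.0, 124.0, 155.0], [581.0, 147.0, 265.0], [624.0, 235.0, 414.0]]
```

Call:
send_rows([
  [[-0.008,0,0.005,0,0,0,1],[-0.015,0,0.011,0,0,0,1],[-0.0225,0,0.017,0,0,0,1],[-0.0295,0,0.023,0,0,0,1],[-0.036,0,0.03,0,0,0,1],[-0.042,0,0.037,0,0,0,1],[-0.0475,0,0.0445,0,0,0,1],[-0.0525,0,0.052,0,0,0,1]],
])

```text
clock: 30.95
tool_pos: [555.8, 117.8, 185.3]
tool_rot: [[-0.242, 0.97, -0.0], [0.97, 0.242, 0.001], [0.001, -0.0, -1.0]]
ft_force: [-0.8, 2.0, 0.9]
grip_width: 0.7
grip_force: 0.9
```

```bash
python3 lidpath.py | head -1; python3 lid.py
```

```text
tip cooker x,y,z -34.1 1.5 209.3 F [-0.8  2.   0.9] t 30.95
lid red 933 [[483.0, 79.0, 169.0], [576.0, 124.0, 202.0], [630.0, 212.0, 217.0]]
```

Call:
send_rows([
  [[-0.003,0,0.005,0,0,0,1],[-0.006,0,0.0105,0,0,0,1],[-0.009,0,0.016,0,0,0,1],[-0.0115,0,0.022,0,0,0,1],[-0.014,0,0.0275,0,0,0,1],[-0.016,0,0.033,0,0,0,1],[-0.018,0,0.038,0,0,0,1],[-0.019,0,0.041,0,0,0,1]],
])

```text
clock: 31.67
tool_pos: [560.3, 99.7, 144.3]
tool_rot: [[-0.242, 0.97, -0.001], [0.97, 0.242, 0.001], [0.001, -0.0, -1.0]]
ft_force: [-0.3, 1.3, 1.2]
grip_width: 0.3
grip_force: 1.0
```

```bash
python3 lidpath.py | head -1; python3 lid.py
```

```text
tip cooker x,y,z -52.7 1.5 168.3 F [-0.3  1.3  1.2] t 31.6667
lid red 1635 [[479.0, 68.0, 154.0], [571.0, 128.0, 164.0], [631.0, 220.0, 173.0]]
```

Call:
send_rows([
  [[0,0,0.001,0,0,0,1],[-0.001,0,0.002,0,0,0,1],[-0.001,0,0.003,0,0,0,1],[-0.001,0,0.004,0,0,0,1],[-0.002,0,0.005,0,0,0,1],[-0.002,0,0.006,0,0,0,1],[-0.002,0,0.007,0,0,0,1],[-0.002,0,0.0075,0,0,0,1]],
])

```text
clock: 32.38
tool_pos: [561.0, 97.8, 137.5]
tool_rot: [[-0.242, 0.97, 0.0], [0.97, 0.242, 0.001], [0.001, 0.0, -1.0]]
ft_force: [1.1, -1.4, 2.6]
grip_width: 0.4
grip_force: 1.1
```

Call:
send_rows([
  [[0,0,0.0003,0,0,0,1],[0,0,0.0006,0,0,0,1],[0,0,0.0009,0,0,0,1],[0,0,0.0012,0,0,0,1],[0,0,0.0015,0,0,0,1],[0,0,0.0018,0,0,0,1],[0,0,0.002,0,0,0,1],[0,0,0.002,0,0,0,1]],
])

```text
clock: 33.05
tool_pos: [560.9, 97.9, 135.7]
tool_rot: [[-0.242, 0.97, -0.0], [0.97, 0.242, 0.001], [0.001, 0.0, -1.0]]
ft_force: [0.1, -3.5, 3.9]
grip_width: 0.4
grip_force: 2.0
```

Call:
send_rows([
  [[0,0,0.0003,0,0,0,1],[0,0,0.0006,0,0,0,1],[0,0,0.0009,0,0,0,1],[0,0,0.0012,0,0,0,1],[0,0,0.0015,0,0,0,1],[0,0,0.0018,0,0,0,1],[0,0,0.002,0,0,0,1],[0,0,0.002,0,0,0,1]],
])

```text
clock: 33.72
tool_pos: [561.1, 97.7, 133.8]
tool_rot: [[-0.242, 0.97, 0.0], [0.97, 0.242, 0.001], [0.001, 0.0, -1.0]]
ft_force: [0.3, -3.5, 6.7]
grip_width: 0.6
grip_force: 3.0
```

Call:
send_rows([
  [[0,0,0.0003,0,0,0,1],[0,0,0.0006,0,0,0,1],[0,0,0.0009,0,0,0,1],[0,0,0.0012,0,0,0,1],[0,0,0.0015,0,0,0,1],[0,0,0.0015,0,0,0,1],[0,0,0.0015,0,0,0,1],[0,0,0.0015,0,0,0,1]],
])

```text
clock: 34.38
tool_pos: [561.1, 97.5, 132.5]
tool_rot: [[-0.242, 0.97, 0.0], [0.97, 0.242, 0.001], [0.001, 0.001, -1.0]]
ft_force: [1.3, -5.1, 7.6]
grip_width: 0.4
grip_force: 3.8
```

Call:
send_rows([
  [[0,0,0.0003,0,0,0,1],[0,0,0.0006,0,0,0,1],[0,0,0.0009,0,0,0,1],[0,0,0.0012,0,0,0,1],[0,0,0.0015,0,0,0,1],[0,0,0.0018,0,0,0,1],[0,0,0.002,0,0,0,1],[0,0,0.002,0,0,0,1]],
])

```text
clock: 35.05
tool_pos: [561.2, 97.5, 130.5]
tool_rot: [[-0.242, 0.97, 0.001], [0.97, 0.242, 0.001], [0.0, 0.001, -1.0]]
ft_force: [-0.3, -5.6, 6.8]
grip_width: 0.4
grip_force: 3.2
```

Call:
send_rows([
  [[0,0,0.0003,0,0,0,1],[0,0,0.0006,0,0,0,1],[0,0,0.0009,0,0,0,1],[0,0,0.0012,0,0,0,1],[0,0,0.0015,0,0,0,1],[0,0,0.0015,0,0,0,1],[0,0,0.0015,0,0,0,1],[0,0,0.0015,0,0,0,1]],
])

```text
clock: 35.72
tool_pos: [560.9, 98.2, 128.7]
tool_rot: [[-0.242, 0.97, -0.0], [0.97, 0.242, 0.002], [0.002, 0.0, -1.0]]
ft_force: [-0.3, -2.3, 5.4]
grip_width: 0.7
grip_force: 2.8
```

Call:
send_rows([
  [[0,0,0.0003,0,0,0,1],[0,0,0.0006,0,0,0,1],[0,0,0.0009,0,0,0,1],[0,0,0.0012,0,0,0,1],[0,0,0.0015,0,0,0,1],[0,0,0.0015,0,0,0,1],[0,0,0.0015,0,0,0,1],[0,0,0.0015,0,0,0,1]],
])

```text
clock: 36.38
tool_pos: [560.9, 98.1, 127.2]
tool_rot: [[-0.242, 0.97, -0.0], [0.97, 0.242, 0.001], [0.001, 0.0, -1.0]]
ft_force: [0.4, -2.6, 5.2]
grip_width: 0.3
grip_force: 2.6
```

Call:
send_rows([
  [[0,0,0.0002,0,0,0,1],[0,0,0.0004,0,0,0,1],[0,0,0.0006,0,0,0,1],[0,0,0.0008,0,0,0,1],[0,0,0.001,0,0,0,1],[0,0,0.001,0,0,0,1],[0,0,0.001,0,0,0,1],[0,0,0.001,0,0,0,1]],
])

```text
clock: 37.05
tool_pos: [561.0, 98.0, 126.3]
tool_rot: [[-0.242, 0.97, -0.0], [0.97, 0.242, 0.001], [0.001, 0.0, -1.0]]
ft_force: [-0.3, -3.5, 7.9]
grip_width: 0.2
grip_force: 3.2
```

Call:
send_rows([
  [[0,0,0.0002,0,0,0,1],[0,0,0.0004,0,0,0,1],[0,0,0.0006,0,0,0,1],[0,0,0.0008,0,0,0,1],[0,0,0.001,0,0,0,1],[0,0,0.001,0,0,0,1],[0,0,0.001,0,0,0,1],[0,0,0.001,0,0,0,1]],
])

```text
clock: 37.72
tool_pos: [561.0, 97.9, 125.5]
tool_rot: [[-0.242, 0.97, 0.0], [0.97, 0.242, 0.001], [0.001, 0.0, -1.0]]
ft_force: [-0.7, -4.0, 7.2]
grip_width: 0.3
grip_force: 4.0
```

Call:
send_rows([
  [[0,0,0.0002,0,0,0,1],[0,0,0.0004,0,0,0,1],[0,0,0.0006,0,0,0,1],[0,0,0.0008,0,0,0,1],[0,0,0.0008,0,0,0,1],[0,0,0.0008,0,0,0,1],[0,0,0.0008,0,0,0,1],[0,0,0.0008,0,0,0,1]],
])

```text
clock: 38.38
tool_pos: [561.0, 97.9, 125.2]
tool_rot: [[-0.242, 0.97, 0.0], [0.97, 0.242, 0.001], [0.001, 0.0, -1.0]]
ft_force: [-2.2, -4.1, 12.8]
grip_width: 0.2
grip_force: 6.4
```

Call:
send_rows([
  [[0,0,0.0002,0,0,0,1],[0,0,0.0004,0,0,0,1],[0,0,0.0006,0,0,0,1],[0,0,0.0006,0,0,0,1],[0,0,0.0006,0,0,0,1],[0,0,0.0006,0,0,0,1],[0,0,0.0006,0,0,0,1],[0,0,0.0006,0,0,0,1]],
])

```text
clock: 39.05
tool_pos: [561.0, 97.8, 124.8]
tool_rot: [[-0.242, 0.97, 0.0], [0.97, 0.242, 0.001], [0.001, 0.0, -1.0]]
ft_force: [-2.9, -5.2, 15.2]
grip_width: 0.6
grip_force: 7.3
```

Call:
send_rows([
  [[0,0,0.0002,0,0,0,1],[0,0,0.0004,0,0,0,1],[0,0,0.0006,0,0,0,1],[0,0,0.0006,0,0,0,1],[0,0,0.0006,0,0,0,1],[0,0,0.0006,0,0,0,1],[0,0,0.0006,0,0,0,1],[0,0,0.0006,0,0,0,1]],
])

```text
clock: 39.72
tool_pos: [561.0, 97.8, 124.5]
tool_rot: [[-0.242, 0.97, 0.0], [0.97, 0.242, 0.001], [0.001, 0.001, -1.0]]
ft_force: [-3.0, -5.0, 16.1]
grip_width: 0.7
grip_force: 8.4
```

```bash
cat > chk.py <<'E'
from h import *
im,W=pts("wrist"); x,y,z=np.moveaxis(W,-1,0)
u=np.array([np.cos(np.radians(103.8)),np.sin(np.radians(103.8))]); c=np.array([546.3,150.5])
a=(x-c[0])*u[0]+(y-c[1])*u[1]; b=(x-c[0])*u[1]-(y-c[1])*u[0]
hsv=cv2.cvtColor(im,cv2.COLOR_BGR2HSV); H,S=hsv[...,0],hsv[...,1]
m=((H<5)|(H>174))&(S>150)&(abs(b)<60)&(a>-75)&(a<70)&(z>120)&(z<330)
A=np.c_[a[m],np.ones(m.sum())]; co,*_=np.linalg.lstsq(A,z[m],rcond=None); print('lid px',m.sum(),'angle',-co[0],'z',co[1])
E
python3 chk.py
```

```text
lid px 53389 angle 0.06667478542714089 z 152.06487038766082
```

```bash
sed -i 's/(abs(b)<60)/(abs(b)<70)\&(abs(b)>30)/; s/(z>120)&(z<330)/(z>140)\&(z<165)/' chk.py
cat >> chk.py <<'E'
for lo in range(-75,70,20):
    k=m&(a>=lo)&(a<lo+20); print(lo,k.sum(),np.nanmedian(z[k]).round(1),end=' | ')
s=get_state(); print(s['tool_pos'],s['ft_force'])
E
python3 chk.py
```

```text
lid px 32693 angle -0.003442133196467251 z 148.57587113468367
-75 901 148.0 | -55 3915 148.3 | -35 4629 148.6 | -15 5104 148.7 | 5 5682 148.9 | 25 6125 149.0 | 45 5463 148.9 | 65 874 148.3 | [561.04858613  97.80992643 124.46048596] [-3.42521488 -4.14565202 17.02698607]
```

Call:
send_rows([
  [[0,0,0.0002,0,0,0,1],[0,0,0.0004,0,0,0,1],[0,0,0.0006,0,0,0,1],[0,0,0.0006,0,0,0,1],[0,0,0.0006,0,0,0,1],[0,0,0.0006,0,0,0,1],[0,0,0.0006,0,0,0,1],[0,0,0.0006,0,0,0,1]],
])

```text
clock: 40.48
tool_pos: [561.1, 97.8, 124.1]
tool_rot: [[-0.242, 0.97, 0.0], [0.97, 0.242, 0.001], [0.001, 0.001, -1.0]]
ft_force: [-4.8, -5.7, 18.8]
grip_width: 0.4
grip_force: 9.4
```

```bash
python3 chk.py
```

```text
lid px 32748 angle -0.005655352440314105 z 148.3592591359109
-75 906 147.7 | -55 3913 148.0 | -35 4647 148.3 | -15 5103 148.5 | 5 5695 148.7 | 25 6143 148.8 | 45 5471 148.8 | 65 870 148.2 | [561.0796491   97.77252578 124.07328853] [-3.54758214 -4.23845075 19.0289117 ]
```

Call:
send_rows([
  [[0,0,-0.001,0,0,0,1],[0,0,-0.002,0,0,0,1],[0,0,-0.003,0,0,0,1],[0,0,-0.004,0,0,0,1],[0,0,-0.006,0,0,0,1],[0,0,-0.008,0,0,0,1],[0,0,-0.01,0,0,0,1],[0,0,-0.01,0,0,0,1]],
])

```text
clock: 41.2
tool_pos: [560.9, 98.2, 132.6]
tool_rot: [[-0.242, 0.97, -0.0], [0.97, 0.242, 0.002], [0.002, 0.0, -1.0]]
ft_force: [0.7, -0.1, 0.6]
grip_width: 0.6
grip_force: 0.0
```

```bash
python3 chk.py
```

```text
lid px 30188 angle 0.004348609016630613 z 149.35504080905278
-75 1146 149.3 | -55 3641 149.5 | -35 4324 149.6 | -15 4666 149.6 | 5 5166 149.5 | 25 5528 149.5 | 45 4931 149.2 | 65 786 148.5 | [560.83029311  98.13632818 132.47926336] [ 0.27013581 -0.87477566 -0.25715992]
```

Latched: the lid is level and no force is left on the tool. I retreat upward and check once more.

Call:
send_rows([
  [[0,0,-0.01,0,0,0,1],[0,0,-0.03,0,0,0,1],[0,0,-0.055,0,0,0,1],[0,0,-0.08,0,0,0,1],[0,0,-0.1,0,0,0,1],[0,0,-0.115,0,0,0,1],[0,0,-0.12,0,0,0,1],[0,0,-0.12,0,0,0,1]],
])

```text
clock: 41.92
tool_pos: [561.7, 98.0, 254.3]
tool_rot: [[-0.242, 0.97, 0.003], [0.97, 0.242, 0.002], [0.001, 0.003, -1.0]]
ft_force: [-0.3, 1.1, -0.3]
grip_width: 0.3
grip_force: 0.0
```

Call:
send_rows([
  [[0,0,0,0,0,0,1],[0,0,0,0,0,0,1],[0,0,0,0,0,0,1],[0,0,0,0,0,0,1],[0,0,0,0,0,0,1],[0,0,0,0,0,0,1],[0,0,0,0,0,0,1],[0,0,0,0,0,0,1]],
])

```text
clock: 42.58
tool_pos: [560.8, 97.9, 252.3]
tool_rot: [[-0.242, 0.97, -0.0], [0.97, 0.242, 0.001], [0.001, -0.0, -1.0]]
ft_force: [-0.5, 0.6, 0.3]
grip_width: 0.5
grip_force: 0.0
```

```bash
python3 chk.py; python3 -c "
from workcell import *
print(hand_in())"
```

```text
lid px 10905 angle 0.001279091991051701 z 149.28683169848514
-75 764 149.0 | -55 1425 149.5 | -35 1582 149.6 | -15 1664 149.6 | 5 1747 149.6 | 25 1842 149.5 | 45 1621 149.2 | 65 260 148.4 | [560.85712663  97.88005792 252.40531462] [-0.7244305  -0.4351946   0.66505284]
the job is handed in; nothing more can be done
None
```

The job is handed in at about 43 s: the rack lies flat on its ledge, the lid is latched shut and stays level with the arm clear, and no force I read on the cooker passed about 20 N.

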